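# Refit the control knob of a bench variac

## Task

The large black knob has been pulled off the variac for service: put it back on the shaft, turning it under light pressure until its flat finds the flat of the shaft and it drops, and press it fully home without forcing it. Then use the knob to turn the shaft back anticlockwise until its pointer stands at the red zero mark, and let go. Leave the other things on the bench where they are.

Things in the scene. Friction and masses are not known exactly. Their poses are not given: they have to be found in the camera images.
- knob (a point): Centre (on the axis, 19 mm above the underside) of the loose black control knob, 38 mm tall, about 90 g, standing on its skirt on the 2 mm thick blue mat. z up, x towards its pointer. Round skirt 56 mm across, 6 mm thick; above it a fluted round grip 42 mm across, up to the top: grip it there, the fingers clear of the skirt.
- knob_part: The same knob, origin at the centre of its underside. Underneath: a round funnel, 24 mm wide at the mouth, narrowing by 8 mm depth to a blind bore 15.6 mm in diameter that ends at 22 mm; round at first, D-shaped from 10 mm on: flat on the pointer side (+x), 3.5 mm off the axis. Fully home, the bore's bottom stands on the shaft's end and this origin is 2 mm above the dial face.
- knob_pointer (a point): Tip of the knob's pointer nose (black with a white line), 31 mm from the knob's axis along its x, 3 mm above its underside.
- variac: Variable transformer, fixed to the bench: grey round cover 150 mm in diameter, white dial face on top, 150 mm above the bench, black terminal box on its -x side. Origin on its axis at bench level, z up. The zero mark lies +160 degrees about z from its x axis; the scale runs clockwise (seen from above) from it through 320 degrees.
- shaft_top (a point): Centre of the end of the bare upright brass shaft, 24 mm above the dial; axes as the variac's (do not turn with the shaft). 14 mm in diameter, end hardly chamfered, with one flat 3 mm off the axis. Its angle is NOT reported: the flat faces a point of the dial anywhere from 40 to 220 degrees clockwise of zero. Turns stiffly (0.06 N m), stays where left, stop 2 degrees past zero.
- zero_mark (a point): Where the pointer's tip belongs at zero: by the inner end of the red mark, 31 mm from the shaft's axis, 5 mm above the dial. How the fit feels: the flats match within about 10 degrees; until then the knob, with the shaft's end in its bore, rests with its underside 13 to 14 mm above the dial (9 to 12: jammed askew, turn it a little); then it goes down to 2 mm. Fitted, it has about 5 degrees of play either way and turns the shaft.
- small_knob: Bystander: small grey bar knob, 32 mm across, 20 mm tall, lying on the mat. Origin under its centre.
- tape_roll: Bystander: roll of white tape, 60 mm across, 19 mm tall, flat on the mat. Origin under its centre.
- screwdriver: Bystander: green screwdriver, 190 mm long, lying on the bench.
- pliers: Bystander: blue-handled pliers, 150 mm long, lying on the bench.
- meter: Bystander: grey multimeter, 170 by 82 by 42 mm, lying on its back.
- ruler: Bystander: steel rule, 320 by 30 by 2 mm, flat on the bench.
- terminal_strip: Bystander: white terminal strip, 66 by 24 by 21 mm, on the bench.

How it is judged (in metres and radians):
On the way, in this order (a step that is already met when the one before it is completed fails the run):
1. the knob is down on the shaft, fully home, its flat on the shaft's flat (z of knob in the frame of variac below 0.1745 m and horizontal distance between knob and shaft_top below 0.003 m and angle between knob's own z axis and vertical below 0.1 rad), for 0.2 s.
2. with the knob on, the shaft is turned back until the pointer stands at the zero mark (all of step 1 and horizontal distance between knob_pointer and zero_mark below 0.006 m), for 0.2 s.
At the end, for the whole second after the job is handed in: The knob is fully home on the shaft (underside within 3.5 mm of fully down, centred within 3 mm, upright within 6 degrees), its pointer tip within 6 mm (about 11 degrees) of the zero mark, released and at rest (all of step 2 and contact force between knob_part and the fingers below 0.1 N and linear speed of knob_part below 0.02 m/s and angular speed of knob_part below 0.2 rad/s); the robot touches nothing.
It fails at once if another thing on the bench is pushed more than 30 mm from its place (distance of any of small_knob, tape_roll, screwdriver, pliers, meter, ruler, terminal_strip from where it was at the start of the episode above 0.03 m).
It fails at once if the knob is forced on: more than 150 N between it and the variac (contact force between knob_part and variac above 150 N).
It also fails if it takes over 72 s, if anything falls off the work surface, if the arm or the gripper's body presses on something with over 40 N, if the wrist force passes 120 N, or if a joint passes its speed limit or range.

## Robot

A 6-joint arm with a two-finger parallel gripper is mounted at the origin on the work surface. World frame = base frame: x ahead of the robot, y to its left, z up, the work surface at z = 0. Lengths are in m, angles in degrees, forces in N, time in s.
With the tool pointing down it reaches from about 0.4 to 0.925 m from the base axis. Payload 12.5 kg.
Tool frame: the origin (TCP) lies at the very end of the fingers, on their centre line; the grasp point (between the pads) lies grip_depth behind it (grip_depth is the distance from the TCP to the grasp point, in m); y points along the fingers, z is the direction in which the jaws open and shut, and the axes are right-handed (so a half turn about y gives the same grasp; the last joint's range is limited). The gripper opens to 95 mm and grips with 3 to 60 N. Pads are 20 mm wide; open, the fingers measure 119 mm over their backs; the gripper's body (75 mm by 180 mm) begins 59 mm behind the grasp point.
Start: joints at [-82.827, 28.126, 89.318, -0, 62.55, -6.05], TCP at [0.143, -0.608, 0.191] pointing down, gripper open.
Joint ranges: [-177.58, 177.58], [-47.91, 125.51], [2.72, 160], [-65.01, 245.01], [3.68, 167.84], [-153.87, 153.87]. Speed limits (degrees/s): [127.2, 127.2, 159.86, 180, 180, 180].

## Interface

Orientations are given as a 3x3 rotation matrix whose columns are the frame's x, y, z axes.
In Python, from bench import observe, camera, camera_info, hand_in, grip_depth gives the robot as it stands.
- The arm moves only by the shell command python3 -m inch 'ROWS' [FORCE]. ROWS is a JSON object of lists of equal length, an entry for each row: "grip": the opening in per cent of the stroke, from 0 (shut) to 100 (fully open); "dp": the shift along the tool's x, y, z in m, a list of three; "twist": the turn about the tool's y in rad. A call has 1 to 12 rows; each row is the pose to reach, as a shift and turn from the pose commanded when the call began, along the tool's axes at that moment; what a row does not reach only later rows make up. A row lasts 1/8 s, in which the tool goes at most 62.5 mm and 10.7 degrees, less where a joint would pass 70% of its speed; a pose out of reach is approached as far as the arm can. A call with a gripper value outside its range is refused whole. The fingers move at their own pace and stop on an object; FORCE is the grip in N (left out, the last holds). Time passes only in rows, so rows that repeat a pose let the fingers close. It gives the time, the measured TCP pose, the force and the opening at its end, in the units of the state.
- observe(): the state, without advancing time (a new reading comes with each control period).
- camera(name): name is "side" or "top"; returns (picture, depth): 400x640x3 uint8, red, green, blue; 400x640 float32, m along the optical axis (not along the pixel's ray), 0 where there is no reading.
- camera_info(name): a dict with "mtx" (3x3 intrinsics, pixels), "position" and "orientation" of the camera in the world. Camera axes: x right, y down, z forward; pixel columns grow to the right and rows downward; lengths in m; the calibration is good to about 2 mm. A picture is of the moment at which its call begins. camera_info takes no time and is no camera call.
- hand_in(): hands the job in, once; it reports no verdict.
The state is a dict: "clock": time; "qpos": joint angles; "joint_velocities": joint speeds; "effort": joint torques, N m; "position": TCP position; "tcp_rot": TCP orientation; "wrist_force": force on the tool from outside, world axes, zero at the start; "ft_torque": the same for the moment, N m; "width": finger opening in m.
Only numpy, scipy, OpenCV 4.12 (cv2) and the standard library are available. Lean on these libraries where they do the work, as an engineer would, in place of code of your own. Each camera call takes 0.05 s, during which the arm holds its last target.

## Working session

There is one attempt and no reset: what is moved stays moved. The work goes in short steps, Python scripts to look and compute and a shell command to move; the robot and the scene stay as the last step left them, time stands still between calls to the robot, and variables do not carry over. Pictures are saved under pics/ and viewed, and the job is handed in when it is done.

```bash
ls; mkdir -p pics; cat > h.py <<'E'
import numpy as np,cv2
from bench import *
def snap(n,tag):
    p,d=camera(n); np.savez(f'pics/{tag}.npz',p=p,d=d); cv2.imwrite(f'pics/{tag}.png',p[:,:,::-1]); return p,d
def crop(tag,u0,v0,u1,v1,s):
    p=np.load(f'pics/{tag}.npz')['p'][v0:v1,u0:u1,::-1]
    cv2.imwrite(f'pics/{tag}_c{u0}_{v0}.png',cv2.resize(p,None,fx=s,fy=s,interpolation=cv2.INTER_CUBIC))
def ray(n,u,v):
    c=camera_info(n);K=np.array(c['mtx']);R=np.array(c['orientation']);r=R@np.linalg.inv(K)@[u,v,1]
    return np.array(c['position']),r
def atz(n,u,v,z):
    o,r=ray(n,u,v);return o+r*(z-o[2])/r[2]
def atd(n,u,v,d):
    o,r=ray(n,u,v);return o+r*d
def proj(n,P):
    c=camera_info(n);K=np.array(c['mtx']);R=np.array(c['orientation']);q=K@(R.T@(np.array(P)-c['position']));return q[:2]/q[2]
E
python3 - <<'E'
from h import *
snap('top','t0');snap('side','s0')
print(observe(),grip_depth)
for n in('top','side'):print(camera_info(n))
E
```

```text
pics
{'clock': 0.1, 'qpos': array([-8.28281344e+01,  2.81603707e+01,  8.93465326e+01, -4.91172618e-04,
        6.25493602e+01, -6.05169139e+00]), 'joint_velocities': array([ 0.11884823, -0.12089173, -0.10370333, -0.03966949, -0.03057986,
        0.02364444]), 'effort': array([ 2.30412974e-03, -6.13623405e+01, -2.58605701e+01,  6.93910453e-02,
        4.70281765e-02, -5.62766218e-05]), 'position': array([ 0.14294618, -0.60818934,  0.19022431]), 'tcp_rot': array([[-9.73484036e-01, -1.30144470e-04,  2.28754921e-01],
       [-2.28754938e-01,  9.73349621e-04, -9.73483554e-01],
       [-9.59650153e-05, -9.99999518e-01, -9.77311508e-04]]), 'wrist_force': array([ 0.17929443, -0.83153725,  0.19898632]), 'ft_torque': array([ 0.03839684,  0.0082435 , -0.01351518]), 'width': 0.09523491897853034} 0.0188
{'mtx': array([[469.7134173 ,   0.        , 318.34247507],
       [  0.        , 469.7134173 , 193.15490577],
       [  0.        ,   0.        ,   1.        ]]), 'position': array([ 0.41350536, -0.12890708,  1.31820983]), 'orientation': array([[-1.05370337e-02, -9.87744618e-01,  1.55722639e-01],
       [-9.99944472e-01,  1.03843660e-02, -1.79387558e-03],
       [ 1.54810073e-04, -1.55732895e-01, -9.87799191e-01]])}
{'mtx': array([[423.87065472,   0.        , 320.01921228],
       [  0.        , 423.87065472, 194.32674254],
       [  0.        ,   0.        ,   1.        ]]), 'position': array([ 0.55301696, -0.89340455,  0.7295558 ]), 'orientation': array([[ 0.9957745 , -0.07123046,  0.05796006],
       [-0.09011589, -0.63649386,  0.76599915],
       [-0.01767125, -0.76798554, -0.64022335]])}
```

View pics/t0.png

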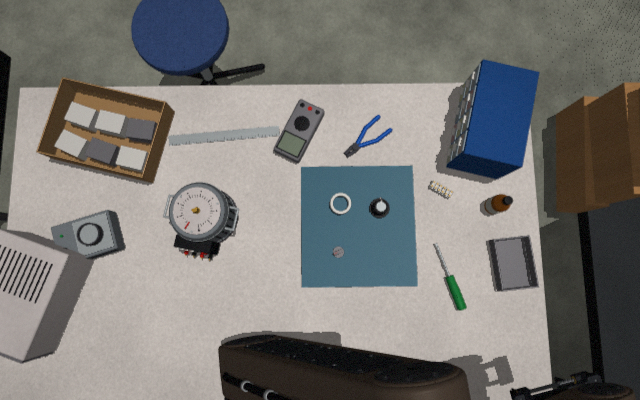

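View pics/s0.png

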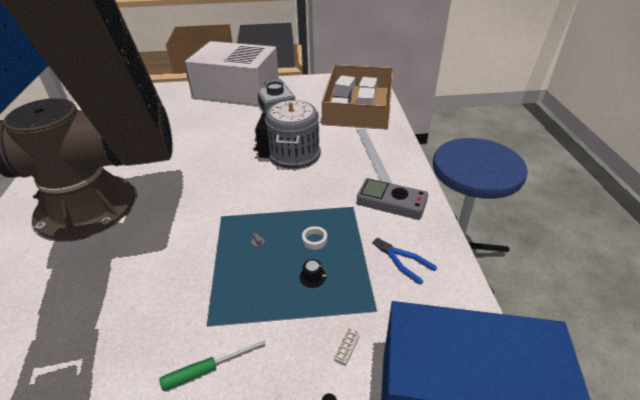

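The top view shows the knob at about (379,208) and the variac shaft at about (196,210). The side view shows them at (313,271) and (291,107). I'll enlarge both.

```bash
python3 - <<'E'
from h import *
crop('t0',350,180,410,235,10);crop('t0',160,170,245,265,6.3)
crop('s0',290,245,340,295,11);crop('s0',255,90,330,170,7)
E
cd pics; python3 -c "
import cv2,numpy as np
f=lambda n:cv2.resize(cv2.imread(n),(400,None) if 0 else (400,400))
for o,l in (('kn',['t0_c350_180.png','s0_c290_245.png']),):
  cv2.imwrite(o+'.png',np.hstack([f(x) for x in l]))"; ls
```

```text
kn.png
s0.npz
s0.png
s0_c255_90.png
s0_c290_245.png
t0.npz
t0.png
t0_c160_170.png
t0_c350_180.png
```

View pics/t0_c350_180.png

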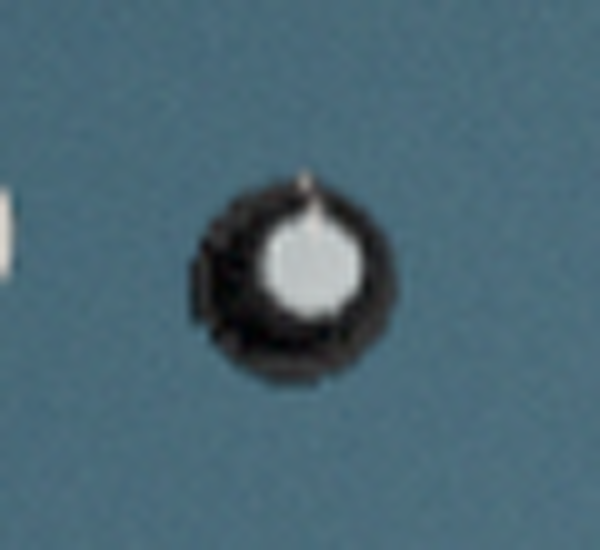

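View pics/t0_c160_170.png

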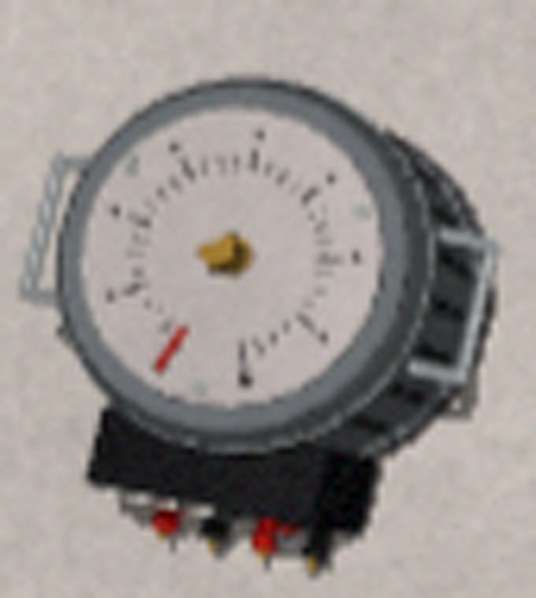

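View pics/s0_c290_245.png

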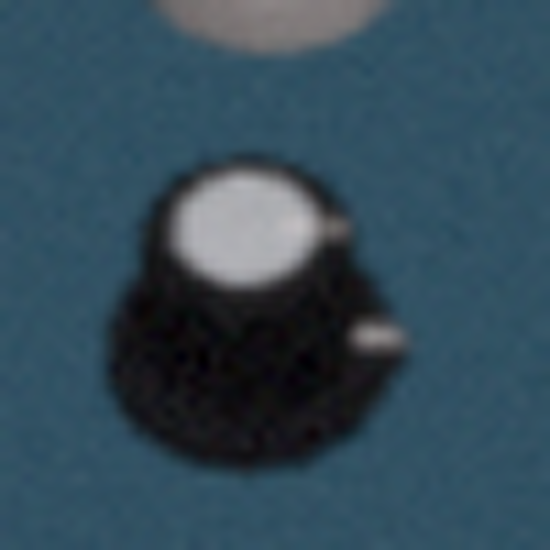

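View pics/s0_c255_90.png

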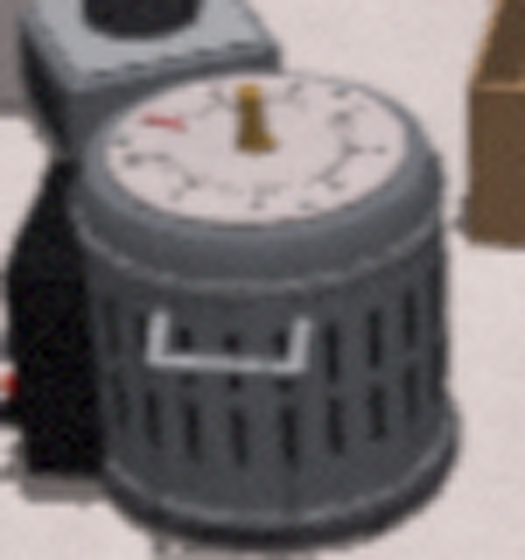

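```bash
python3 - <<'E'
from h import *
def px(x,y,s,u0,v0): return (x+.5)/s-.5+u0,(y+.5)/s-.5+v0
def tri(a,b):
    (o1,r1),(o2,r2)=ray('top',*a),ray('side',*b)
    A=np.stack([r1,-r2],1);t=np.linalg.lstsq(A,o2-o1,rcond=None)[0]
    p,q=o1+r1*t[0],o2+r2*t[1];return (p+q)/2,np.linalg.norm(p-q)
kt=px(312,267,10,350,180);ks=px(247,227,11,290,245)
print('knob top z.04',atz('top',*kt,.04),atz('side',*ks,.04),tri(kt,ks))
print('nose side',atz('side',*px(403,336,11,290,245),.006),'nose top',atz('top',*px(304,175,10,350,180),.006))
# dial circle
for tag,n,c,box in(('t0','top',(197,210),40),('s0','side',(291,107),40)):
    p=np.load(f'pics/{tag}.npz')['p'].astype(int)
# dial ellipse edges in crop coordinates
print('dial top',atz('top',*px(230.5,257.5,6.3,160,170),.15), 'L/R',atz('top',*px(78,257,6.3,160,170),.15),atz('top',*px(383,257,6.3,160,170),.15))
print('dial side',atz('side',*px(256,149,7,255,90),.15))
print('shaft base side',atz('side',*px(257,146,7,255,90),.15),'top side',atz('side',*px(249,92,7,255,90),.174))
print('shaft top top',atz('top',*px(218,250,6.3,160,170),.174))
z1=[atz('top',*px(x,y,6.3,160,170),.15) for x,y in((184,330),(159,369))]
print('zero',z1)
z2=[atz('side',*px(x,y,7,255,90),.15) for x,y in((183,127),(146,120))]
print('zero side',z2)
d=np.load('pics/t0.npz')['d'];print(d[200:218,186:206].round(3))
E
```

```text
knob top z.04 [ 0.57685085 -0.30201133  0.04      ] [ 0.57744277 -0.29985091  0.04      ] (array([ 0.57698044, -0.30170192,  0.04206398]), np.float64(0.000783710693730996))
nose side [ 0.60714973 -0.30172032  0.006     ] nose top [ 0.60740374 -0.30517421  0.006     ]
dial top [0.55705345 0.17524119 0.15      ] L/R [0.5578908 0.2358347 0.15     ] [0.55661615 0.11465869 0.15      ]
dial side [0.557947   0.17292107 0.15      ]
shaft base side [0.55843988 0.17533789 0.15      ] top side [0.5567386  0.17534868 0.174     ]
shaft top top [0.55709552 0.17394676 0.174     ]
zero [array([0.52835371, 0.19277886, 0.15      ]), array([0.51300588, 0.20215204, 0.15      ])]
zero side [array([0.52916642, 0.19483655, 0.15      ]), array([0.51426381, 0.20261989, 0.15      ])]
[[1.178 1.182 1.179 1.18  1.183 1.182 1.177 1.186 1.183 1.184 1.183 1.183
  1.185 1.18  1.185 1.181 0.    1.179 1.181 1.185]
 [1.181 1.178 1.184 1.182 1.181 1.185 1.181 1.184 1.18  1.183 1.183 1.182
  1.178 1.179 1.178 1.181 1.181 1.182 1.181 1.184]
 [1.182 1.179 1.181 1.178 1.185 1.181 1.179 1.18  1.176 1.183 1.18  1.182
  1.18 
[... 1218 characters left out ...]
1.155 1.154 1.161 1.163
  1.171 1.179 1.178 1.179 1.178 1.179 1.177 1.177]
 [1.176 1.177 1.177 1.181 1.176 1.175 1.177 1.179 1.179 1.172 1.169 1.178
  0.    1.174 1.175 1.176 1.173 1.177 1.18  1.174]
 [1.174 1.175 1.173 1.178 1.178 1.173 1.173 1.177 1.173 1.174 1.173 1.176
  1.173 1.171 1.17  1.178 1.175 1.173 1.174 1.177]
 [1.175 1.176 1.176 1.179 1.176 1.17  1.173 1.176 1.175 1.175 1.175 1.175
  1.179 1.175 1.176 1.176 1.171 1.174 1.173 1.173]
 [1.175 1.178 1.174 1.173 1.177 1.175 1.173 1.176 1.174 1.174 1.174 1.175
  1.175 1.177 1.176 1.174 1.177 1.177 1.172 1.174]
 [1.175 1.175 1.174 1.179 1.172 1.175 1.172 1.174 1.174 1.173 1.174 1.172
  1.174 1.173 1.176 1.174 1.174 1.174 1.174 1.176]]
```

```bash
python3 - <<'E'
from h import *
crop('t0',180,195,212,225,20);crop('s0',278,95,306,120,22)
E
```

```text
(no output)
```

View pics/t0_c180_195.png

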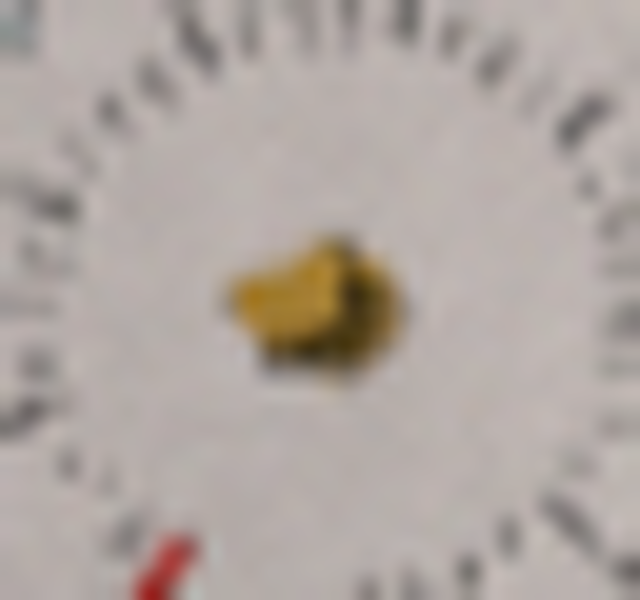

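View pics/s0_c278_95.png

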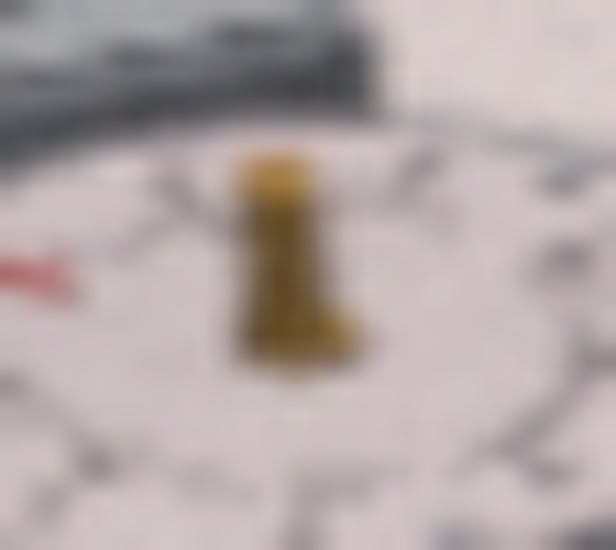

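The knob's top centre is at (0.577, -0.3015), with about 0.8 mm ray disagreement and a height of 42 mm against the 40 mm expected. Its pointer is at about -5° in the world frame. The shaft is at about (0.557, 0.175). The zero direction is about 147.5°, and the flat appears to face about 25°, roughly 122° clockwise of zero, which is inside the allowed range. Next I'll move above the knob, keeping the current yaw.

```bash
python3 -m inch '{"grip":[90,80,75,75,75,75,75,75,75,75,75,75],"dp":[[-0.03,0,-0.012],[-0.08,0,-0.032],[-0.13,0,-0.053],[-0.18,0,-0.073],[-0.23,0,-0.093],[-0.28,0,-0.113],[-0.33,0,-0.133],[-0.38,0,-0.154],[-0.43,0,-0.174],[-0.47,0,-0.190],[-0.4928,0,-0.1993],[-0.4928,0,-0.1993]],"twist":[0,0,0,0,0,0,0,0,0,0,0,0]}' 20
python3 - <<'E'
from h import *
snap('top','t1');snap('side','s1');o=observe();print(o['clock'],o['position'],o['tcp_rot'].round(4),o['width'],o['wrist_force'])
E
```

```text
clock: 1.6
position: [0.5776, -0.301, 0.1902]
tcp_rot: [[-0.973, -0.001, 0.23], [-0.23, 0.0, -0.973], [0.001, -1.0, -0.0]]
wrist_force: [-0.8, -0.2, -0.2]
width: 0.0714
1.7 [ 0.57636964 -0.30225957  0.19053065] [[-9.735e-01 -7.000e-04  2.285e-01]
 [-2.285e-01 -0.000e+00 -9.735e-01]
 [ 7.000e-04 -1.000e+00 -2.000e-04]] 0.07140923045229916 [-0.83579922 -0.4598246   0.61331381]
```

View pics/s1.png

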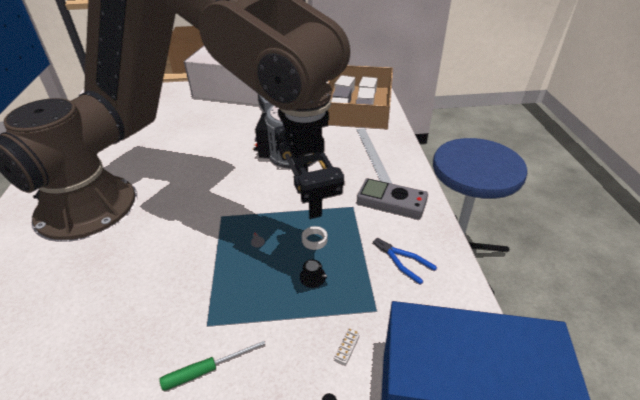

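The side view shows the open gripper above the knob at about (315,190), with the fingers over it and the tape roll clear. I'll go down and grip.

```bash
python3 -m inch '{"grip":[75,75,75,75,75,75,75,75,40,40,40,40],"dp":[[0,0.04,0],[0,0.09,0],[0,0.13,0],[0,0.155,0],[0,0.17,0],[0,0.178,0],[0,0.178,0],[0,0.178,0],[0,0.178,0],[0,0.178,0],[0,0.178,0],[0,0.178,0]],"twist":[0,0,0,0,0,0,0,0,0,0,0,0]}' 20
python3 - <<'E'
from h import *
snap('side','s2');o=observe();print(o['clock'],o['position'],o['width'],o['wrist_force']);crop('s2',260,200,370,300,6)
E
```

```text
clock: 3.2
position: [0.5772, -0.3017, 0.0128]
tcp_rot: [[-0.973, 0.0, 0.229], [-0.229, -0.0, -0.973], [-0.0, -1.0, 0.0]]
wrist_force: [-0.5, 0.0, 1.1]
width: 0.0407
3.25 [ 0.57715544 -0.30165977  0.01283414] 0.04065916302973113 [-1.04272628  1.08254678  1.43814768]
```

View pics/s2_c260_200.png

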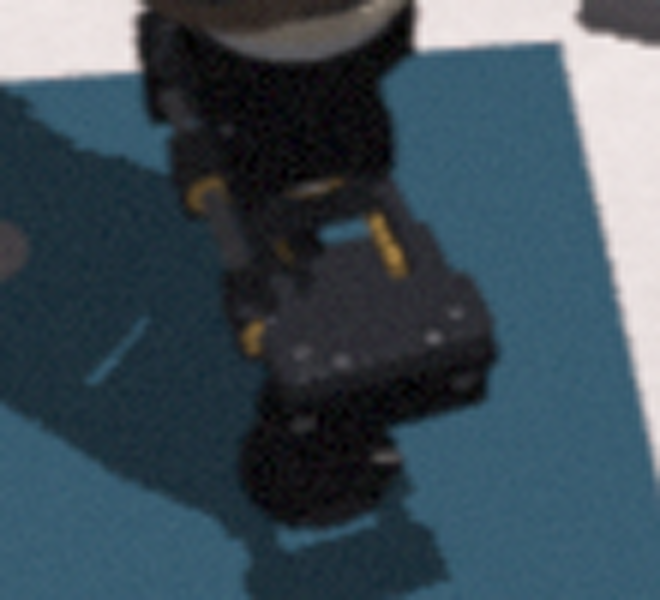

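The fingers have closed on the grip at 40.7 mm, above the skirt, and the pointer nose is visible at crop (385,457). I'll firm up the grip and lift.

```bash
python3 -m inch '{"grip":[20,20,20,20,20,20,20,20,20,20],"dp":[[0,0,0],[0,0,0],[0,-0.03,0],[0,-0.08,0],[0,-0.13,0],[0,-0.18,0],[0,-0.22,0],[0,-0.24,0],[0,-0.24,0],[0,-0.24,0]],"twist":[0,0,0,0,0,0,0,0,0,0]}' 35
python3 - <<'E'
from h import *
snap('side','s3');snap('top','t3');o=observe();print(o['clock'],o['position'],o['width'],o['wrist_force'])
P=o['position'];u=proj('side',P).astype(int);print(u);crop('s3',u[0]-40,u[1]-40,u[0]+40,u[1]+40,7)
np.save('c.npy',u-40)
import shutil;shutil.copy(f'pics/s3_c{u[0]-40}_{u[1]-40}.png','pics/s3c.png')
E
```

```text
clock: 4.5
position: [0.5767, -0.3015, 0.2513]
tcp_rot: [[-0.974, -0.002, 0.229], [-0.229, 0.001, -0.974], [0.001, -1.0, -0.001]]
wrist_force: [-0.4, 0.2, -1.3]
width: 0.0399
4.6 [ 0.57678226 -0.30149317  0.25116585] 0.040156093586412325 [-0.65787671  0.58001737 -1.74962901]
[308 188]
```

View pics/s3c.png

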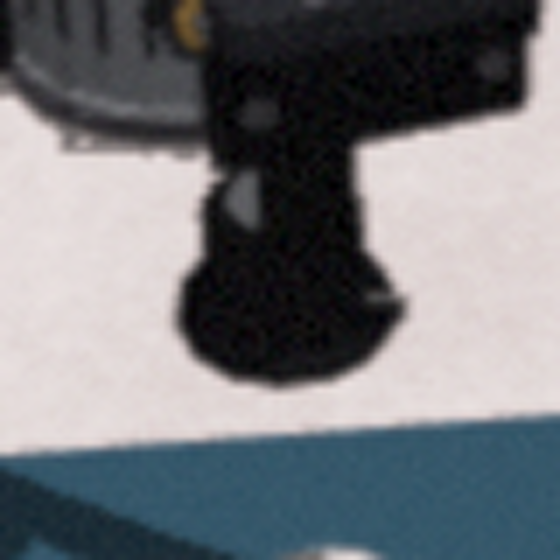

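```bash
python3 - <<'E'
from h import *
c=np.load('c.npy');P=observe()['position']
q=atz('side',c[0]+403.5/7-.5,c[1]+302/7-.5,P[2]-.0078);print(q,np.degrees(np.arctan2(q[1]-P[1],q[0]-P[0])),np.hypot(*(q-P)[:2]))
R=observe()['tcp_rot'];print(R.T@(np.array([.557,.175,.25])-P))
E
```

```text
[ 0.60718978 -0.30236124  0.24336585] -1.6352403520481777 0.03041990391150975
[-0.08973617  0.00177055 -0.46838309]
```

```bash
python3 -m inch '{"grip":[20,20,20,20,20,20,20,20,20,20,20,20],"dp":[[-0.005,0,-0.025],[-0.013,0,-0.07],[-0.023,0,-0.12],[-0.033,0,-0.17],[-0.042,0,-0.22],[-0.052,0,-0.27],[-0.061,0,-0.32],[-0.071,0,-0.37],[-0.08,0,-0.42],[-0.087,0,-0.455],[-0.0897,0,-0.4684],[-0.0897,0,-0.4684]],"twist":[-0.02,-0.05,-0.08,-0.11,-0.14,-0.17,-0.20,-0.22,-0.24,-0.26,-0.26,-0.26]}'
python3 - <<'E'
from h import *
snap('side','s4');snap('top','t4');o=observe();print(o['clock'],o['position'],o['tcp_rot'].round(3),o['width'],o['wrist_force'])
crop('s4',240,50,340,150,6)
E
```

```text
clock: 6.1
position: [0.5568, 0.1754, 0.2524]
tcp_rot: [[-0.881, -0.001, 0.473], [-0.473, -0.0, -0.881], [0.001, -1.0, 0.0]]
wrist_force: [-0.2, -0.4, -1.4]
width: 0.04
6.2 [0.5571941  0.17406022 0.25255405] [[-0.882 -0.     0.471]
 [-0.471 -0.    -0.882]
 [ 0.    -1.     0.   ]] 0.040162151175247914 [-0.49426015 -1.05903885 -0.74613776]
```

View pics/s4_c240_50.png

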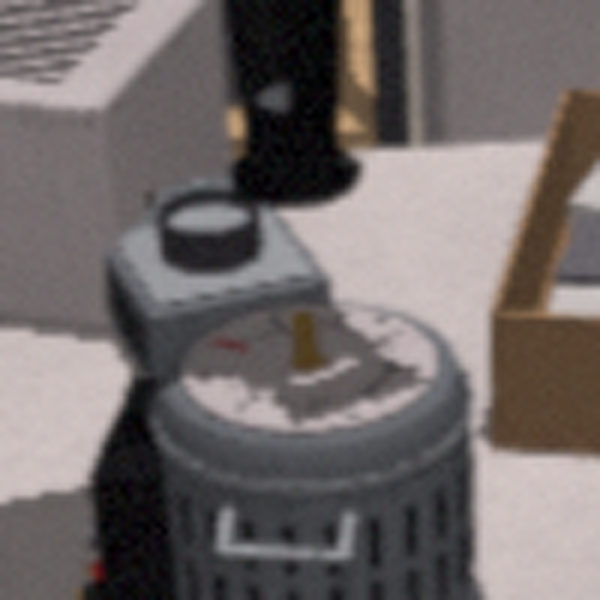

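View pics/t4.png

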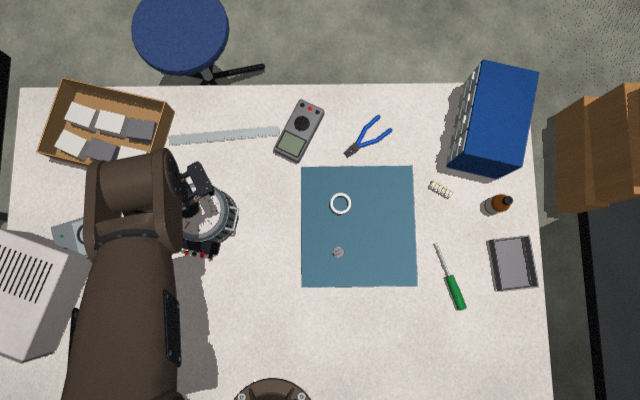

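The side crop shows the knob above the shaft, with its skirt spanning crop x 236 to 360 and the shaft at about x 305. I'll compare both against one vertical axis.

```bash
python3 - <<'E'
from h import *
P=observe()['position']
for z in(.15,.174,.242):print(z,proj('side',[.557,.175,z]))
print('knob here proj',proj('side',[P[0],P[1],.244]),'seen x',(298.5/6-.5+240), 'px/mm',np.linalg.norm(proj('side',[.558,.175,.2])-proj('side',[.557,.175,.2])))
E
```

```text
0.15 [290.77744486 110.51760106]
0.174 [290.24174357 102.768018  ]
0.242 [288.64486187  79.66714491]
knob here proj [288.68068583  79.10775049] seen x 289.25 px/mm 0.3667044529230487
```

Knob and shaft show the same 0.5 px bias, so they are aligned in x. I'll descend to just above the shaft's end, then creep.

```bash
python3 -m inch '{"grip":[20,20,20,20,20,20,20,20,20],"dp":[[0,0.025,0],[0,0.05,0],[0,0.06,0],[0,0.063,0],[0,0.066,0],[0,0.068,0],[0,0.070,0],[0,0.070,0],[0,0.070,0]],"twist":[0,0,0,0,0,0,0,0,0]}'

```

```text
clock: 7.32
position: [0.5574, 0.1749, 0.1828]
tcp_rot: [[-0.882, 0.0, 0.471], [-0.471, -0.0, -0.882], [-0.0, -1.0, 0.0]]
wrist_force: [-0.0, -0.1, -2.0]
width: 0.0401
```

```bash
python3 -m inch '{"grip":[20,20,20,20,20],"dp":[[0,0.002,0],[0,0.004,0],[0,0.006,0],[0,0.0075,0],[0,0.0075,0]],"twist":[0,0,0,0,0]}'

```

```text
clock: 7.95
position: [0.5573, 0.1749, 0.1751]
tcp_rot: [[-0.882, -0.0, 0.471], [-0.471, 0.0, -0.882], [-0.0, -1.0, -0.0]]
wrist_force: [-0.1, 2.3, -1.2]
width: 0.0403
```

```bash
python3 -m inch '{"grip":[20,20,20,20],"dp":[[0,0.001,0],[0,0.002,0],[0,0.002,0],[0,0.002,0]],"twist":[0,0,0,0]}'

```

```text
clock: 8.45
position: [0.5573, 0.1749, 0.1732]
tcp_rot: [[-0.882, 0.0, 0.471], [-0.471, 0.0, -0.882], [-0.0, -1.0, -0.0]]
wrist_force: [0.2, 3.8, -1.1]
width: 0.04
```

```bash
python3 -m inch '{"grip":[20,20,20],"dp":[[0,0.0007,-0.0005],[0,0.0015,-0.0005],[0,0.0015,-0.0005]],"twist":[0,0,0]}'

```

```text
clock: 8.82
position: [0.5571, 0.1751, 0.1716]
tcp_rot: [[-0.882, 0.0, 0.471], [-0.471, -0.0, -0.882], [0.0, -1.0, 0.0]]
wrist_force: [0.8, 1.4, -0.4]
width: 0.0401
```

```bash
python3 -m inch '{"grip":[20,20,20],"dp":[[0,0.001,0],[0,0.001,0],[0,0.001,0]],"twist":[0,0,0]}'
python3 - <<'E'
from h import *
snap('side','s5');o=observe();print(o['clock'],o['position'],o['width'],o['wrist_force'],o['ft_torque'])
crop('s5',250,60,340,140,7)
E
```

```text
clock: 9.2
position: [0.5571, 0.1752, 0.1706]
tcp_rot: [[-0.882, 0.0, 0.471], [-0.471, -0.0, -0.882], [0.0, -1.0, 0.0]]
wrist_force: [0.8, 0.6, -0.8]
width: 0.04
9.25 [0.55711322 0.17517561 0.17066169] 0.040243335797409366 [ 0.92272691  0.55669542 -1.33417631] [ 0.06447318 -0.35197325  0.02642602]
```

View pics/s5_c250_60.png

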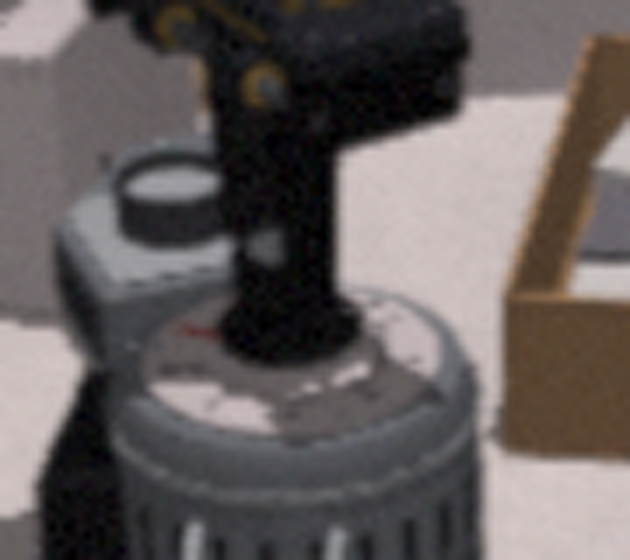

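The underside is now about 10 mm above the dial with almost no reaction, so the flats may already match. I'll continue down gently.

```bash
python3 -m inch '{"grip":[20,20,20,20],"dp":[[0,0.001,0],[0,0.002,0],[0,0.002,0],[0,0.002,0]],"twist":[0,0,0,0]}'

```

```text
clock: 9.75
position: [0.5571, 0.1752, 0.1686]
tcp_rot: [[-0.882, -0.0, 0.471], [-0.471, -0.0, -0.882], [0.0, -1.0, 0.0]]
wrist_force: [1.6, 0.7, -1.0]
width: 0.0396
```

```bash
python3 -m inch '{"grip":[20,20,20,20,20],"dp":[[0,0.001,0],[0,0.002,0],[0,0.003,0],[0,0.004,0],[0,0.004,0]],"twist":[0,0,0,0,0]}'

```

```text
clock: 10.38
position: [0.5571, 0.1753, 0.1646]
tcp_rot: [[-0.882, 0.0, 0.471], [-0.471, -0.0, -0.882], [-0.0, -1.0, 0.0]]
wrist_force: [1.8, 0.2, -0.1]
width: 0.0402
```

```bash
python3 -m inch '{"grip":[20,20,20,20],"dp":[[0,0.0007,0],[0,0.0014,0],[0,0.002,0],[0,0.002,0]],"twist":[0,0,0,0]}'
python3 - <<'E'
from h import *
snap('side','s6');o=observe();print(o['clock'],o['position'],o['width'],o['wrist_force'],o['ft_torque'])
crop('s6',250,60,340,140,7)
E
```

```text
clock: 10.88
position: [0.5572, 0.1753, 0.1628]
tcp_rot: [[-0.882, 0.0, 0.471], [-0.471, -0.0, -0.882], [-0.0, -1.0, 0.0]]
wrist_force: [2.2, 0.4, 1.3]
width: 0.0401
10.925 [0.55722705 0.1752852  0.1628263 ] 0.040129146514990915 [2.11497313 0.19889685 2.07590815] [ 0.06852834 -0.56070093 -0.00900607]
```

View pics/s6_c250_60.png

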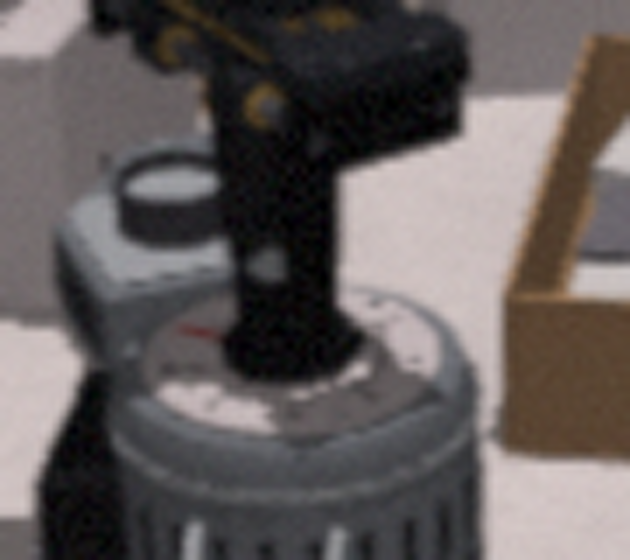

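The knob has dropped: the skirt moved down about 20 crop px, to around y 375, and contact is now building up lightly. I'll press slightly more to seat it.

```bash
python3 -m inch '{"grip":[20,20,20],"dp":[[0,0.0005,0],[0,0.001,0],[0,0.001,0]],"twist":[0,0,0]}'

```

```text
clock: 11.3
position: [0.5575, 0.1754, 0.1626]
tcp_rot: [[-0.882, 0.002, 0.471], [-0.471, 0.0, -0.882], [-0.001, -1.0, 0.0]]
wrist_force: [1.6, -0.1, 9.5]
width: 0.0401
```

Home at the predicted height (162.6 mm against 162.8 mm), with about 11 N of contact. I'll ease the pressure slightly and start turning anticlockwise (negative twist).

```bash
python3 -m inch '{"grip":[20,20,20,20,20,20,20,20,20,20],"dp":[[0,-0.0008,0],[0,-0.0008,0],[0,-0.0008,0],[0,-0.0008,0],[0,-0.0008,0],[0,-0.0008,0],[0,-0.0008,0],[0,-0.0008,0],[0,-0.0008,0],[0,-0.0008,0]],"twist":[0,-0.05,-0.15,-0.25,-0.35,-0.45,-0.55,-0.65,-0.7,-0.7]}'
python3 - <<'E'
from h import *
snap('side','s7');snap('top','t7');o=observe();print(o['clock'],o['position'],o['qpos'],o['width'],o['wrist_force'],o['ft_torque'])
crop('s7',250,60,340,140,7)
E
```

```text
clock: 12.55
position: [0.5585, 0.1753, 0.1629]
tcp_rot: [[-0.37, 0.003, 0.929], [-0.929, 0.0, -0.37], [-0.002, -1.0, 0.003]]
wrist_force: [7.7, 1.0, 2.0]
width: 0.0405
12.65 [0.5585046  0.17533588 0.16287607] [ 1.09729559e+01  2.65193813e+01  9.70402734e+01 -1.83302976e-02
  5.62472771e+01  3.27650162e+01] 0.040537040522369706 [6.88535245 0.97276758 0.77441098] [ 0.0694025  -1.65992609 -0.04700704]
```

View pics/s7_c250_60.png

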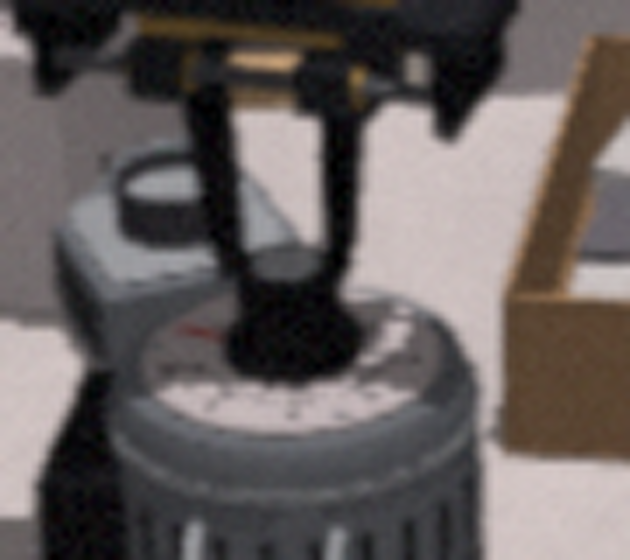

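The knob sits home with its top visible at (288,262) and turns with the gripper. There is a 7 N side pull in +x, so I'll shift 1 mm that way while turning on.

```bash
python3 -m inch '{"grip":[20,20,20,20,20,20,20,20,20],"dp":[[-0.0002,0,0.0006],[-0.0004,0,0.0011],[-0.0004,0,0.0011],[-0.0004,0,0.0011],[-0.0004,0,0.0011],[-0.0004,0,0.0011],[-0.0004,0,0.0011],[-0.0004,0,0.0011],[-0.0004,0,0.0011]],"twist":[0,-0.05,-0.15,-0.25,-0.35,-0.45,-0.55,-0.6,-0.6]}'
python3 - <<'E'
from h import *
snap('side','s8');snap('top','t8');o=observe();print(o['clock'],o['position'],o['tcp_rot'].round(3),o['wrist_force'],o['ft_torque'])
crop('s8',250,60,340,140,7)
E
```

```text
clock: 13.78
position: [0.5592, 0.1759, 0.1629]
tcp_rot: [[0.219, 0.002, 0.976], [-0.976, 0.001, 0.219], [-0.001, -1.0, 0.003]]
wrist_force: [6.7, 4.6, 2.5]
width: 0.0398
13.875 [0.55917033 0.17587401 0.16283691] [[ 0.218  0.002  0.976]
 [-0.976  0.001  0.218]
 [-0.001 -1.     0.003]] [5.29009092 4.61798963 2.22912315] [ 0.91302702 -1.24840639 -0.05360212]
```

View pics/s8_c250_60.png

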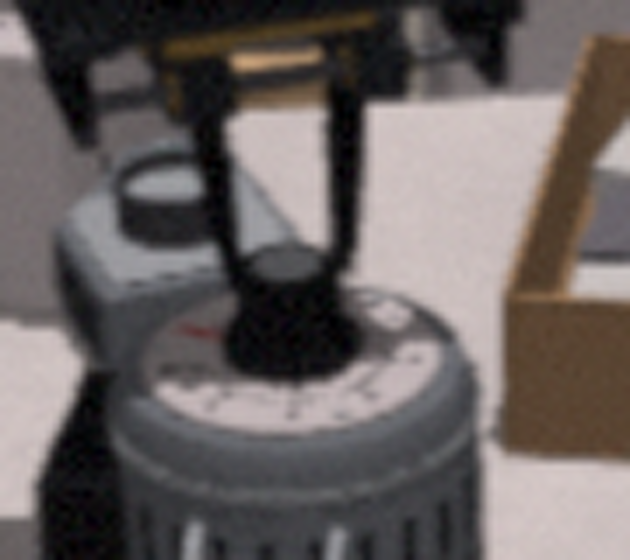

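View pics/t8.png

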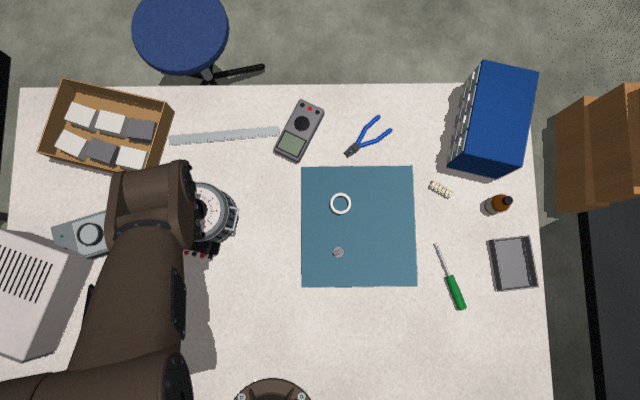

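```bash
python3 -m inch '{"grip":[20,20,20,20,20,20,20,20,20,20,20],"dp":[[-0.0003,0,0.0005],[-0.0006,0,0.001],[-0.0007,0,0.001],[-0.0008,0,0.001],[-0.0009,0,0.001],[-0.001,0,0.001],[-0.001,0,0.001],[-0.001,0,0.001],[-0.001,0,0.001],[-0.001,0,0.001],[-0.001,0,0.001]],"twist":[0,-0.1,-0.2,-0.3,-0.4,-0.5,-0.6,-0.7,-0.8,-0.9,-0.9]}'
python3 - <<'E'
from h import *
snap('side','s9');snap('top','t9');o=observe();print(o['clock'],o['position'],o['tcp_rot'].round(3),o['wrist_force'],o['ft_torque'])
crop('s9',250,60,340,140,7);crop('t9',160,170,245,265,6)
E
```

```text
clock: 15.25
position: [0.5588, 0.1771, 0.1627]
tcp_rot: [[0.901, -0.0, 0.435], [-0.435, 0.001, 0.901], [-0.0, -1.0, 0.001]]
wrist_force: [0.7, 5.3, 4.8]
width: 0.0401
15.35 [0.55879632 0.17703393 0.16273033] [[ 0.9   -0.     0.436]
 [-0.436  0.001  0.9  ]
 [-0.001 -1.     0.001]] [0.6237871  4.14171053 5.64342662] [ 1.04708458 -0.28032034  0.04000152]
```

View pics/s9_c250_60.png

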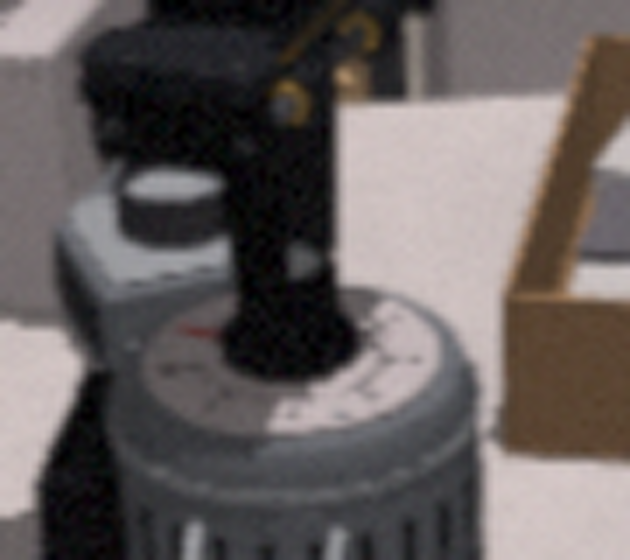

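View pics/t9_c160_170.png

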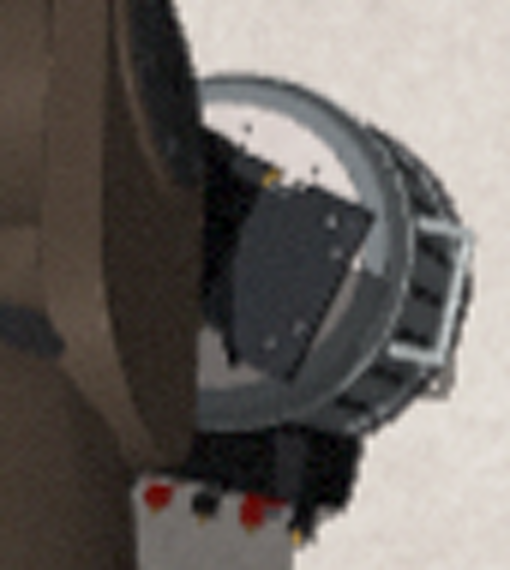

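```bash
python3 - <<'E'
from h import *
p=np.load('pics/s9.npz')['p'][94:122,268:310,::-1].astype(float)
q=np.clip((p/140)**.5*255,0,255).astype(np.uint8)
cv2.imwrite('pics/s9e.png',cv2.resize(q,None,fx=18,fy=18,interpolation=cv2.INTER_CUBIC))
for a in(120,130,138,147.5,155):
    t=np.radians(a);u=proj('side',[.557+.031*np.cos(t),.175+.031*np.sin(t),.155]);print(a,u,(u-[268,94]+.5)*18)
E
```

```text
120 [284.87124246 104.69509624] [312.68236426 201.51173234]
130 [283.34040523 105.30501657] [285.1272941 212.4902982]
138 [282.26683444 105.87415765] [265.80301991 222.73483762]
147.5 [281.19767232 106.6285693 ] [246.55810184 236.31424733]
155 [280.53020862 107.27239386] [234.54375513 247.90308956]
```

View pics/s9e.png

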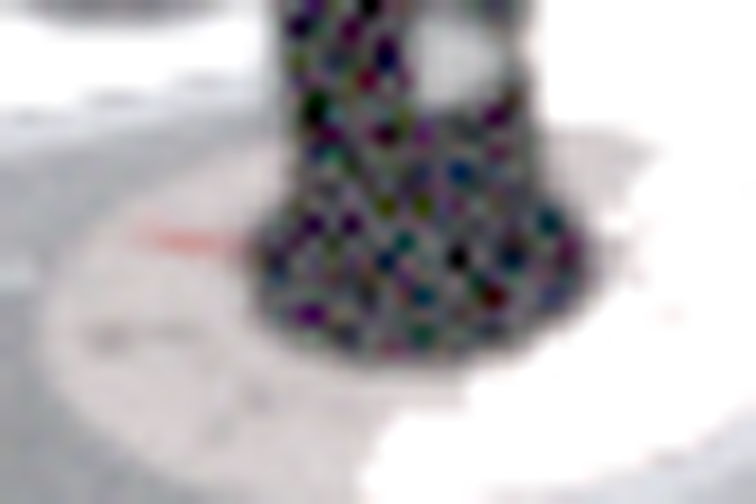

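The pointer is hidden against the dark gripper shade, and the red mark's inner end is at crop (240,243). By dead reckoning it stands about 9° short, so I'll turn the rest, re-centre slightly in +y, and check.

```bash
python3 -m inch '{"grip":[20,20,20,20,20],"dp":[[-0.0004,0,0.0007],[-0.0004,0,0.0007],[-0.0004,0,0.0007],[-0.0004,0,0.0007],[-0.0004,0,0.0007]],"twist":[-0.04,-0.08,-0.12,-0.16,-0.16]}'
python3 - <<'E'
from h import *
snap('side','s10');o=observe();print(o['clock'],o['position'],o['tcp_rot'].round(3),o['wrist_force'],o['ft_torque'])
p=np.load('pics/s10.npz')['p'][94:122,268:310,::-1].astype(float)
q=np.clip((p/140)**.5*255,0,255).astype(np.uint8)
cv2.imwrite('pics/s10e.png',cv2.resize(q,None,fx=18,fy=18,interpolation=cv2.INTER_CUBIC))
E
```

```text
clock: 15.98
position: [0.5586, 0.1773, 0.1627]
tcp_rot: [[0.958, -0.001, 0.287], [-0.287, -0.0, 0.958], [-0.001, -1.0, -0.0]]
wrist_force: [-0.2, 1.7, 5.5]
width: 0.0401
16.025 [0.55857565 0.17725736 0.16268227] [[ 0.958 -0.001  0.287]
 [-0.287 -0.     0.958]
 [-0.001 -1.    -0.   ]] [-0.99312628  1.13082218  6.11525549] [ 0.27568803 -0.10217803  0.01084632]
```

View pics/s10e.png

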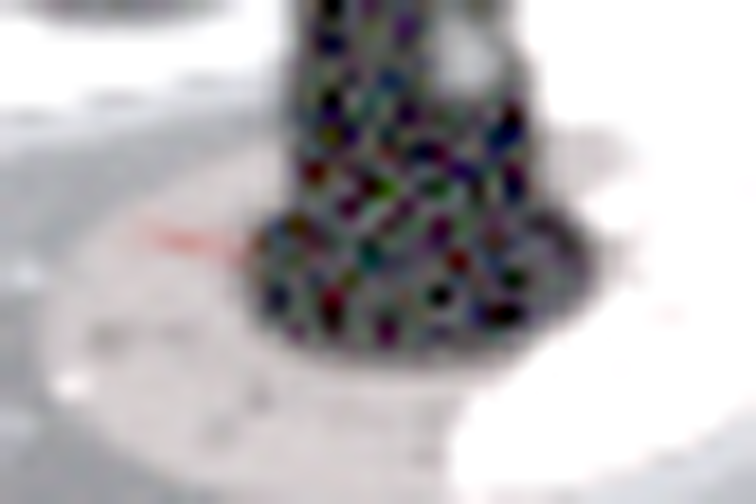

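The skirt's upper-left edge now bulges near the mark, at about (250,235). I'll release and lift clear to see the knob in the open.

```bash
python3 -m inch '{"grip":[75,75,75,75,75,75,75,75,75],"dp":[[0,0,0],[0,0,0],[0,0,0],[0,0,0],[0,-0.02,0],[0,-0.06,0],[0,-0.1,0],[0,-0.14,0],[0,-0.15,0]],"twist":[0,0,0,0,0,0,0,0,0]}'
python3 -m inch '{"grip":[75,75,75,75,75,75],"dp":[[0,0,-0.05],[0,0,-0.1],[0,0,-0.15],[0,0,-0.2],[0,0,-0.23],[0,0,-0.23]],"twist":[0,0,0,0,0,0]}'
python3 - <<'E'
from h import *
snap('side','s11');snap('top','t11');o=observe();print(o['clock'],o['position'],o['wrist_force'])
crop('t11',170,180,230,240,10);crop('s11',260,80,325,130,12)
E
```

```text
clock: 17.15
position: [0.5594, 0.1773, 0.3149]
tcp_rot: [[0.958, 0.004, 0.287], [-0.287, 0.001, 0.958], [0.003, -1.0, 0.002]]
wrist_force: [-0.3, -1.0, -0.3]
width: 0.0714
clock: 17.9
position: [0.4924, -0.0445, 0.3117]
tcp_rot: [[0.957, -0.001, 0.289], [-0.289, 0.0, 0.957], [-0.001, -1.0, -0.0]]
wrist_force: [-0.0, -0.1, -0.6]
width: 0.0712
18.0 [ 0.49294099 -0.04282441  0.3119413 ] [-0.41749293  0.25705556  0.86044764]
```

View pics/t11_c170_180.png

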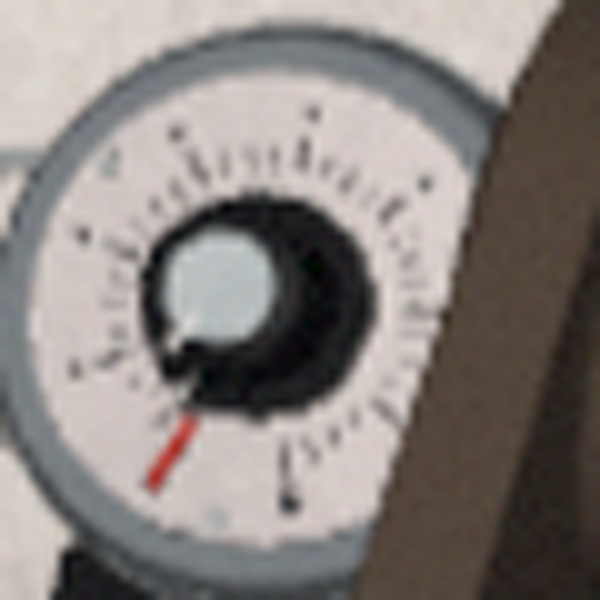

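View pics/s11_c260_80.png

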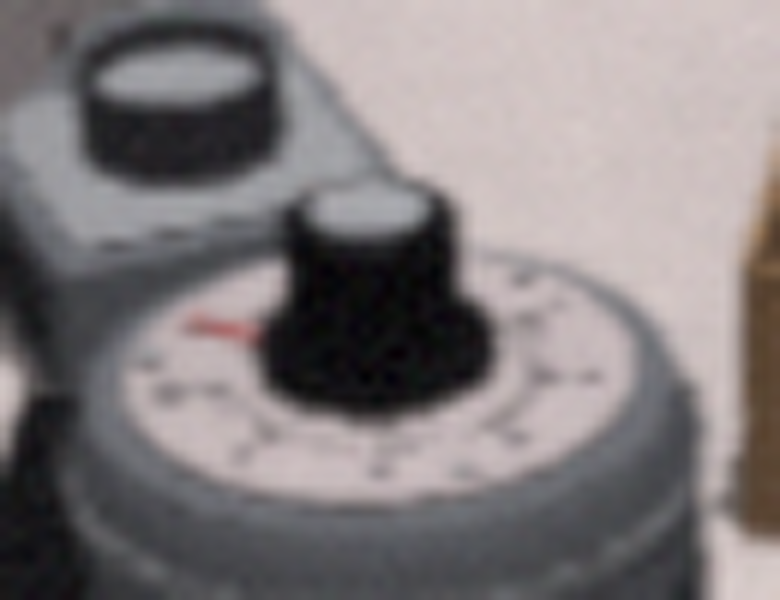

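```bash
python3 - <<'E'
from h import *
def px(x,y): return (x+.5)/10-.5+170,(y+.5)/10-.5+180
print('cap centre at .19',atz('top',*px(219,285),.19))
C=np.array([.557,.175])
for a in(130,135,140,147.5,155):
    t=np.radians(a);d=np.array([np.cos(t),np.sin(t)])
    print(a,[((proj('top',[*(C+r*d),z])-[170,180]+.5)*10-.5).round(0) for r,z in((.031,.155),(.024,.158),(.021,.185))])
p=np.load('pics/t11.npz')['p'][208:226,178:200,::-1]
cv2.imwrite('pics/t11e.png',cv2.resize(p,None,fx=30,fy=30,interpolation=cv2.INTER_CUBIC))
d=np.load('pics/t11.npz')['d'];print(d[206:211,188:195])
o,r=ray('top',192,208.5);print([o[2]+r[2]*x for x in(np.median(d[206:211,189:195]),)])
E
```

```text
cap centre at .19 [0.55811059 0.17641265 0.19      ]
130 [array([164., 387.]), array([183., 368.]), array([162., 348.])]
135 [array([171., 395.]), array([188., 374.]), array([167., 353.])]
140 [array([179., 403.]), array([194., 380.]), array([172., 359.])]
147.5 [array([192., 412.]), array([204., 387.]), array([181., 365.])]
155 [array([206., 420.]), array([215., 393.]), array([191., 370.])]
[[1.1402185 1.1409235 1.13799   1.138412  1.1346331 1.1374457 1.1377151]
 [1.1361758 1.1374291 1.138702  1.1363816 1.1406388 1.1412219 1.1369087]
 [1.1334553 1.1390221 1.137885  1.1350324 1.1362934 1.1365416 1.1384789]
 [1.1346778 1.1399993 1.1399763 1.1368203 1.1349932 1.1357225 1.1369399]
 [1.1373698 1.1354078 1.1388117 1.1361271 1.1354158 1.1334734 1.1328907]]
[np.float64(0.18906695056838863)]
```

View pics/t11e.png

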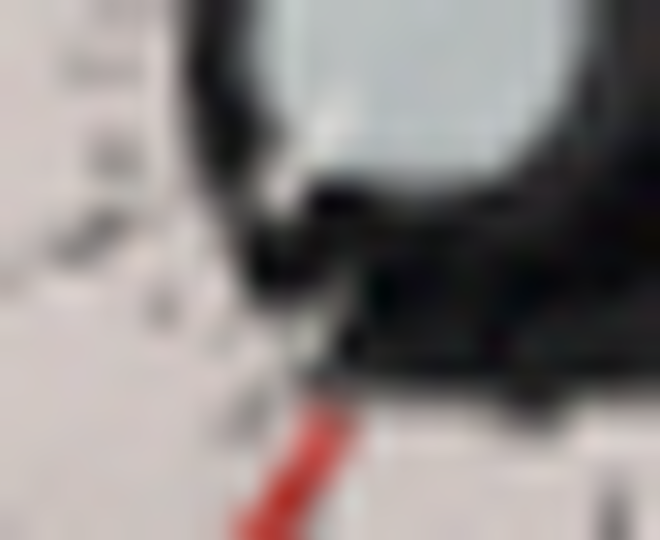

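The knob is home: the cap is at z 0.189, as expected. The pointer's white line ends at about (180,403) in the crop, which corresponds to 140–143°. That is about 5° (3 mm) short of zero, so it is inside the tolerance with little margin. I'll regrip and correct it.

```bash
python3 -m inch '{"grip":[75,75,75,75,75,75,75],"dp":[[0,0,0.05],[0,0,0.1],[0,0,0.15],[0,0,0.2],[0,0,0.23],[0,0,0.23],[0,0,0.23]],"twist":[0,0,0,0,0,0,0]}'
python3 -m inch '{"grip":[75,75,75,75,75,75,75,75,20,20,20,20],"dp":[[0,0.03,0],[0,0.08,0],[0,0.12,0],[0,0.14,0],[0,0.147,0],[0,0.149,0],[0,0.149,0],[0,0.149,0],[0,0.149,0],[0,0.149,0],[0,0.149,0],[0,0.149,0]],"twist":[0,0,0,0,0,0,0,0,0,0,0,0]}' 35
```

```text
clock: 18.88
position: [0.5585, 0.1776, 0.3121]
tcp_rot: [[0.958, -0.001, 0.286], [-0.286, -0.0, 0.958], [-0.001, -1.0, -0.001]]
wrist_force: [1.0, -0.6, -0.2]
width: 0.0707
clock: 20.38
position: [0.559, 0.1772, 0.1635]
tcp_rot: [[0.958, 0.0, 0.287], [-0.287, -0.0, 0.958], [0.0, -1.0, 0.0]]
wrist_force: [0.4, 0.1, -0.2]
width: 0.04
```

```bash
python3 -m inch '{"grip":[20,20,20,20],"dp":[[0,0,0],[0,0,0],[0,0,0],[0,0,0]],"twist":[-0.04,-0.07,-0.1,-0.1]}'
python3 -c "
from bench import *;print(observe()['ft_torque'])"
python3 -m inch '{"grip":[75,75,75,75,75,75,75,75,75],"dp":[[0,0,0],[0,0,0],[0,0,0],[0,0,0],[0,-0.02,0],[0,-0.06,0],[0,-0.1,0],[0,-0.14,0],[0,-0.15,0]],"twist":[0,0,0,0,0,0,0,0,0]}'
python3 -m inch '{"grip":[75,75,75,75,75,75],"dp":[[0,0,-0.05],[0,0,-0.1],[0,0,-0.15],[0,0,-0.2],[0,0,-0.26],[0,0,-0.26]],"twist":[0,0,0,0,0,0]}'
python3 - <<'E'
from h import *
snap('side','s12');snap('top','t12');o=observe();print(o['clock'],o['position'],o['wrist_force'])
p=np.load('pics/t12.npz')['p'][208:226,178:200,::-1]
cv2.imwrite('pics/t12e.png',cv2.resize(p,None,fx=30,fy=30,interpolation=cv2.INTER_CUBIC))
crop('s12',260,80,325,130,12)
E
```

```text
clock: 20.88
position: [0.5589, 0.1772, 0.1635]
tcp_rot: [[0.982, -0.0, 0.189], [-0.189, -0.0, 0.982], [-0.0, -1.0, -0.0]]
wrist_force: [-1.4, 1.4, 0.8]
width: 0.0397
[ 0.09359971  0.09538333 -0.03954966]
clock: 22.0
position: [0.5595, 0.1774, 0.3159]
tcp_rot: [[0.982, 0.004, 0.19], [-0.19, 0.001, 0.982], [0.004, -1.0, 0.001]]
wrist_force: [-0.3, -0.6, -0.9]
width: 0.0712
clock: 22.75
position: [0.5087, -0.0811, 0.3125]
tcp_rot: [[0.981, -0.002, 0.194], [-0.194, -0.0, 0.981], [-0.002, -1.0, -0.0]]
wrist_force: [-0.0, 0.2, 0.6]
width: 0.0709
22.85 [ 0.5093666  -0.07831795  0.31280026] [0.12344213 0.6146594  0.10165706]
```

View pics/t12e.png

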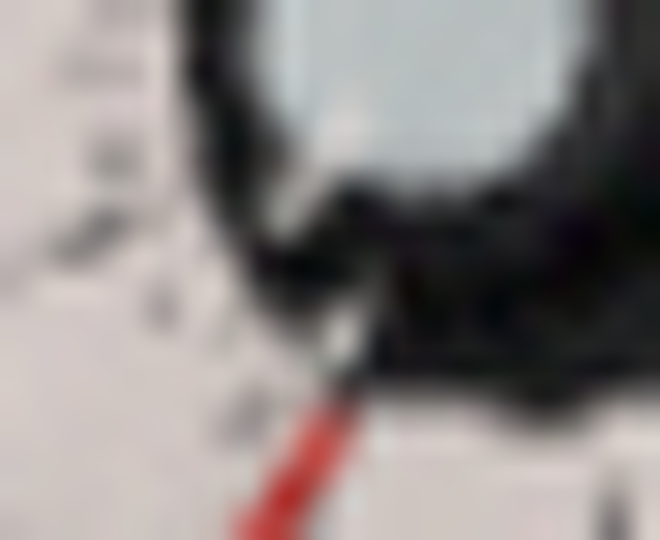

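View pics/t12.png

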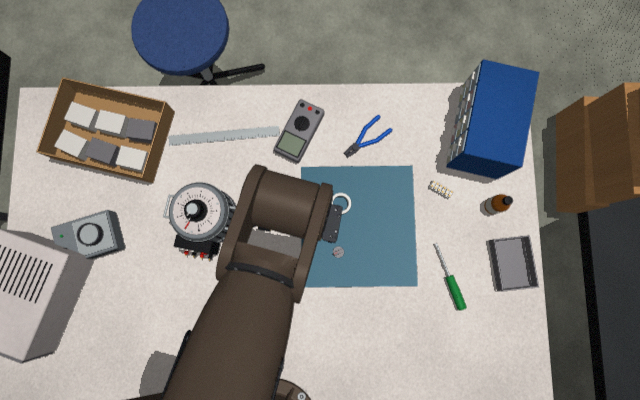

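View pics/s12_c260_80.png

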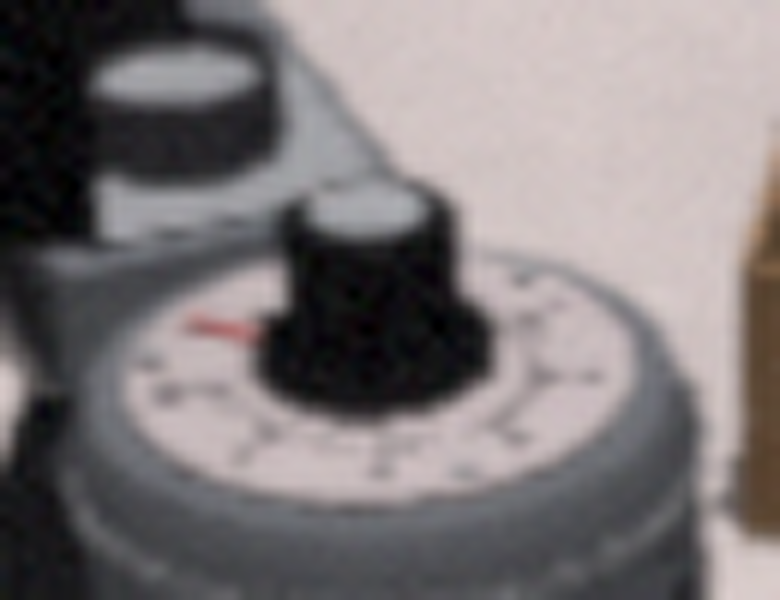

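The pointer's white line now ends at enlarged (342,385) and runs straight into the red mark's inner end at (335,410). The knob sits flat on the shaft, and the arm is clear of everything. I'll let the arm settle and hand in.

```bash
python3 -m inch '{"grip":[75,75,75,75],"dp":[[0,0,0],[0,0,0],[0,0,0],[0,0,0]],"twist":[0,0,0,0]}'
python3 - <<'E'
from h import *
d=snap('top','t13')[1]
o,r=ray('top',192,208.5);print(o[2]+r[2]*np.median(d[206:211,189:195]))
hand_in()
E
```

```text
clock: 23.35
position: [0.5097, -0.0777, 0.3135]
tcp_rot: [[0.982, 0.0, 0.189], [-0.189, -0.0, 0.982], [0.0, -1.0, -0.0]]
wrist_force: [0.3, 0.1, -0.4]
width: 0.0712
0.18864686857517343
the job is handed in; nothing more can be done
```

The knob is back on the shaft, pressed fully home, and turned so its pointer stands at the red zero mark. I released it and handed the job in at about 23 s.

- **Fitting:** no turning search was needed. I set the pointer about 13° short of the flat I had estimated from the pictures, and the flats matched on the way down. It seated with about 11 N, and lateral loads stayed at or below about 8 N. My picture estimate of the flat's angle (25°) was probably several degrees too high.
- **Turning:** the first turn left the pointer about 5° (3 mm) short of zero in the top view. I regripped, added about 6°, and let go again.
- **Last checks:**
  - The pointer line runs into the inner end of the red mark, within about 1–2°.
  - The knob's top reads z = 0.1886 m against 0.190 m expected fully home, which is within the depth noise and calibration.
  - The arm is clear, with wrist force about 0.
  - The ruler, meter, pliers, screwdriver, terminal strip and small knob are where they started. The tape roll is partly hidden by the arm in the last view but appears unmoved.
- **Disagreements:** the top and side cameras differed by 1–2 mm on the shaft and knob positions. The side view cannot show the pointer at zero, so that check rests on the top camera alone.

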